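# Square a slide carrier in the corner stop and load it into the cassette

## Task

Slide the loose blue slide carrier flat along the worktop, without lifting it, into the corner of the metal corner stop until it lies flush against both fences. Then grip it there, lift it straight up and slide it level into the empty top slot of the white cassette, pushing it fully home against the back, and let go. Leave the timer, vial, marker and matchbox where they are.

Things in the scene. Friction and masses are not known exactly. Their poses are not given: they have to be found in the camera images.
- carrier_center (a point): Centre, half-way up, of the loose slide carrier: a blue plate 130 mm long (its x), 58 mm wide (y), 12 mm thick (z up), about 0.12 kg, two glass slides sunk in its top; both ends and both sides are alike. It starts flat on the worktop, askew, on the open side of the corner stop.
- corner_stop: Fixed aluminium L-shaped stop on the worktop, 12 mm high. Origin: its inner corner, at worktop height. Inner face of the side fence: plane y = 0, from x = -66 to -4 mm; of the end fence: plane x = 0, from y = 4 to 54 mm. The carrier belongs at -x, +y of the corner. Fences and low feet reach 30 mm behind these faces; dark corner block, 16 mm high, outside the corner.
- seat (a point): Where carrier_center lies when the carrier is flush in the corner, its long side on the side fence and an end on the end fence: 65 mm along -x and 29 mm along +y from the inner corner, 6 mm above the worktop; axes as the stop's. The side fence covers only the half next to the corner: beside the other half (-x) both long sides are free for fingers.
- slot_home (a point): Where carrier_center lies when the carrier is fully home in the top slot: 70 mm above the worktop (slot floor 64 mm); axes as the cassette's (+x into the slot, z up). The carrier's rear end then sticks out 10 mm in front of the cassette.
- slot_mouth (a point): Middle of the top slot's mouth, at the front of the cassette, 55 mm along -x from slot_home, same height. Slot: 18 mm high, 64 mm wide with a slightly flared mouth, 120 mm deep; above it only two lips 12 mm wide along the side walls, top at 86 mm.
- timer: Bystander: white timer, 66 x 58 x 20 mm, origin under its centre.
- vial: Bystander: glass vial with blue cap, 25 mm wide, 53 mm high, standing beside the cassette, origin under its centre.
- marker: Bystander: red and white marker pen lying behind the cassette, 136 x 17 x 20 mm, origin under its centre, long along its y.
- matchbox: Bystander: brown matchbox, 37 x 52 x 15 mm, behind the cassette, origin under its centre.
- cassette: Fixed white cassette, 86 mm high, 76 mm wide (108 mm over its feet), 130 mm deep along its x; origin on the worktop under its centre, front (open) at x = -65 mm, facing the robot. Three level slots, 22 mm apart; the lower two hold blue carriers that are part of it, the top one is empty.

How it is judged:
On the way:
1. the carrier lies flat and still in the corner, within 3 mm and about 2 degrees of flush with both fences (x of carrier_center in the frame of seat between -0.003 and 0.003 m and y of carrier_center in the frame of seat between -0.003 and 0.003 m and z of carrier_center in the frame of seat below 0.003 m and angle between the x axis of carrier_center and the x axis of seat, either way round below 0.035 rad and linear speed of carrier below 0.01 m/s), for 0.3 s.
At the end, for the whole second after the job is handed in: The carrier lies level and still in the top slot, its end within 5 mm of the slot's back (within 6 mm sideways, 4 mm in height), released (x of carrier_center in the frame of slot_home between -0.005 and 0.004 m and y of carrier_center in the frame of slot_home between -0.006 and 0.006 m and z of carrier_center in the frame of slot_home between -0.004 and 0.004 m and angle between the x axis of carrier_center and the x axis of slot_home, either way round below 0.1 rad and angle between carrier_center's own z axis and vertical below 0.06 rad and linear speed of carrier below 0.01 m/s); the robot touches nothing.
It fails at once if the carrier is lifted off the worktop (10 to 30 mm) while more than 40 mm away from its place in the corner (z of carrier_center in the frame of seat between 0.01 and 0.03 m and horizontal distance between carrier_center and seat above 0.04 m).
It fails at once if the timer, vial, marker or matchbox is moved more than 20 mm (distance of any of timer, vial, marker, matchbox from where it was at the start of the episode above 0.02 m).
It also fails if it takes over 70 s, if anything falls off the work surface, if the arm or the gripper's body presses on something with over 40 N, if the wrist force passes 120 N, or if a joint passes its speed limit or range.

## Robot

A 7-joint arm with a two-finger parallel gripper is mounted at the origin on a cart in front of the work surface, level with it; the furniture and walls round the work are solid. World frame = base frame: x ahead of the robot, y to its left, z up, the work surface at z = 0. Lengths are in m, angles in rad, forces in N, time in s.
With the tool pointing down it reaches from about 0.4 to 0.875 m from the base axis. Payload 19.3 kg.
Tool frame: the origin (TCP) lies on the mounting face of the last link; the fingertips stand 173 mm ahead of it and the grasp point (between the pads) lies 155 mm ahead of it (bot.grip_point_offset is the distance from the TCP to the grasp point, in m); z points along the fingers, y is the line along which they close (so a half turn about z gives the same grasp; the last joint's range is limited). The gripper opens to 85 mm and grips with 20 to 120 N. Pads are 22 mm wide; open, the fingers measure 114 mm over their backs; the gripper's body (76 mm by 85 mm) begins 54 mm behind the grasp point. The pads swing forward as they close: fully open they stand 13 mm farther back than shut.
Start: joints at [1.109, 0.521, -0.036, 1.599, 0.021, 1.021, -0.113], TCP at [0.239, -0.578, 0.405] pointing down, gripper open.
Joint ranges: [-2.91, 2.91], [-0.3, 2.13], [-1.5, 1.42], [0.17, 2.43], [-1.26, 4.41], [0.16, 1.93], [-2.52, 2.52]. Speed limits (rad/s): [1.89, 1.89, 2.39, 2.39, 3.01, 3.01, 3.01].

## Interface

Orientations are given as [roll, pitch, yaw] about the fixed x, y, z axes, in that order (R = Rz(yaw) Ry(pitch) Rx(roll)).
In Python, from workcell import bot gives the robot as it stands.
- The arm moves only by the tool arm_command, never from a script. Its argument "deltas" is a list of rows, each a list of 3 entries, a list of its own where there are three numbers: the shift along the tool's x, y, z in cm, then the turn, a rotation vector about the tool's x, y, z in rad, then the finger opening in cm, from 0 to 8.54. In form: [[[tx, ty, tz], [rx, ry, rz], claw], ...]. A call has 1 to 20 rows; each row shifts and turns the commanded pose from where the row before left it, along the tool's axes as they then stand; what a row does not reach is not made up. A row lasts 1/10 s, in which the tool goes at most 50 mm and 8.59 degrees, less where a joint would pass 70% of its speed; a pose out of reach is approached as far as the arm can. A call with a gripper value outside its range is refused whole. The fingers move at their own pace and stop on an object; "newtons" is the grip in N (left out, the last holds). Time passes only in rows, so rows that do not move let the fingers close. It gives the time, the measured TCP pose, the force, the opening and the grip force at its end, in the units of the state.
- bot.observe(): the state, without advancing time (a new reading comes with each control period).
- bot.grab_frame(name): name is "scene" or "top"; returns a dict with "frame" (384x512x3 uint8, red, green, blue), "K" (3x3 intrinsics, pixels), "rvec" (rotation vector, rad) and "tvec" (3), from world to camera coordinates, as OpenCV has them. Camera axes: x right, y down, z forward; pixel columns grow to the right and rows downward; lengths in m; the calibration is good to about 2 mm. A picture is of the moment at which its call begins. There is no depth.
- bot.job_done(): hands the job in; it is judged then, once.
Trained networks look in a picture, given as the dict that the camera call returned (one of the last four; its "shot" number tells which), for a name from the list of things; names that differ only in an ending like _2 or _b are one class to them, and where a whole thing is asked for, a point or a joint stands for the part that bears it (a point fixed in the world has none). Each returns a list of dicts, best first, with "p" (0 to 1); they miss things now and then, are a little off and sometimes report something else, mostly with a low value. They report only what shows in the picture. A call takes as long as a camera call.
- bot.find_in(name, picture): "rect" ([left, top, width, height] in pixels, round what is visible of it).
- bot.mark_of(name, picture): "at" ([column, row] in pixels: a listed point, or the origin of a listed thing).
The state is a dict: "clock": time; "qpos": joint angles; "qd": joint speeds; "joint_efforts": joint torques, N m; "position": TCP position; "tool_rot": TCP orientation; "force": force on the tool from outside, world axes, zero at the start; "moment": the same for the moment, N m; "grip_width": finger opening in m; "finger_force": force on a finger pad.
Only numpy, scipy, OpenCV 4.12 (cv2) and the standard library are available. Lean on these libraries where they do the work, as an engineer would, in place of code of your own. Each camera call takes 0.05 s, during which the arm holds its last target. There are 200 camera calls.

## Working session

There is one attempt and no reset: what is moved stays moved. The work goes in short steps, Python scripts to look and compute and a tool call to move; the robot and the scene stay as the last step left them, time stands still between calls to the robot, and variables do not carry over. Pictures are saved under pics/ and viewed, at most 10 in all, crops included, and the job is handed in when it is done.

Besides the shell and the picture viewer there is one more tool, called after "Emit:" by a JSON object that holds its "name" and its "arguments". arm_command: Moves the arm, as the interface text tells. Its arguments: {"type":"object","properties":{"deltas":{"type":"array","items":{"type":"array"}},"newtons":{"type":"number"}},"required":["deltas"]}

```bash
mkdir -p pics; cat > h.py <<'E'
import numpy as np, cv2
from workcell import bot
from scipy.spatial.transform import Rotation as R
def ray(pic,px,z):
    K=np.array(pic["K"]);r=cv2.Rodrigues(np.array(pic["rvec"],float))[0];t=np.array(pic["tvec"],float).ravel()
    d=r.T@np.linalg.inv(K)@np.array([px[0],px[1],1.]);c=-r.T@t
    return c+d*(z-c[2])/d[2]
def proj(pic,P):
    return cv2.projectPoints(np.array(P,float).reshape(-1,3),np.array(pic["rvec"],float),np.array(pic["tvec"],float),np.array(pic["K"],float),None)[0].reshape(-1,2)
def save(pic,n): cv2.imwrite(f"pics/{n}.png",pic["frame"][:,:,::-1])
E
python3 - <<'E'
from h import *
np.set_printoptions(precision=4,suppress=True)
Z=dict(carrier_center=.006,corner_stop=0,seat=.006,slot_home=.07,slot_mouth=.07,timer=0,vial=0,marker=0,matchbox=0,cassette=0)
s=bot.observe();print(s["position"],s["tool_rot"],s["grip_width"],bot.grip_point_offset)
for c in("top","scene"):
    p=bot.grab_frame(c);save(p,c+"0")
    for n,z in Z.items():
        m=bot.mark_of(n,p)
        print(c,n,[(np.round(q["at"]),round(q["p"],2),ray(p,q["at"],z)[:2]) for q in m[:2]])
E
```

```text
[ 0.2386 -0.5775  0.4041] [-3.1404  0.0001  0.3918] 0.08577840532484475 0.1547
top carrier_center [(array([274., 281.]), 0.72, array([ 0.3922, -0.2492]))]
top corner_stop [(array([325., 226.]), 0.75, array([ 0.5133, -0.3604]))]
top seat []
top slot_home [(array([247., 184.]), 0.97, array([ 0.5963, -0.1852]))]
top slot_mouth [(array([246., 211.]), 0.57, array([ 0.5405, -0.1843]))]
top timer [(array([175., 280.]), 0.87, array([ 0.3901, -0.0354])), (array([180., 182.]), 0.71, array([ 0.6022, -0.0382]))]
top vial [(array([181., 182.]), 0.48, array([ 0.6039, -0.0423]))]
top marker [(array([196.,  87.]), 0.83, array([ 0.8181, -0.0671]))]
top matchbox [(array([227., 115.]), 0.92, array([ 0.7556, -0.1376]))]
top cassette [(array([247., 180.]), 0.94, array([ 0.6118, -0.1855]))]
scene carrier_center [(array([166., 184.]), 0.95, array([ 0.3791, -0.2378]))]
scene corner_stop [(array([180., 241.]), 0.74, array([ 0.5149, -0.3613]))]
scene seat [(array([166., 221.]), 0.66, array([ 0.4575, -0.3353]))]
scene slot_home [(array([256., 181.]), 0.93, array([ 0.5969, -0.1833]))]
scene slot_mouth [(array([232., 175.]), 0.81, array([ 0.5397, -0.1934]))]
scene timer [(array([214., 145.]), 0.81, array([ 0.3869, -0.0429]))]
scene vial [(array([281., 167.]), 0.5, array([ 0.5862, -0.0364]))]
scene marker [(array([358., 206.]), 0.54, array([ 0.8037, -0.0748]))]
scene matchbox [(array([330., 216.]), 0.6, array([ 0.7592, -0.1342]))]
scene cassette [(array([256., 208.]), 0.95, array([ 0.6037, -0.1953])), (array([168., 186.]), 0.26, array([ 0.3834, -0.2383]))]
```

```bash
python3 - <<'E'
import cv2
a=cv2.imread("pics/top0.png")
c=a[150:350,150:400];cv2.imwrite("pics/topc.png",cv2.resize(c,None,fx=3,fy=3,interpolation=cv2.INTER_CUBIC))
cv2.imwrite("pics/s.png",cv2.resize(cv2.imread("pics/scene0.png"),(800,600)))
E
```

```text
(no output)
```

View pics/topc.png

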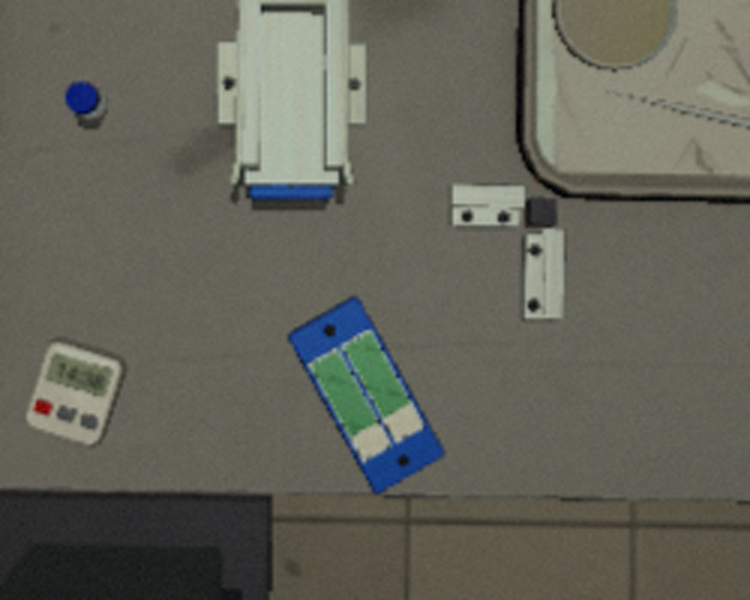

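View pics/s.png

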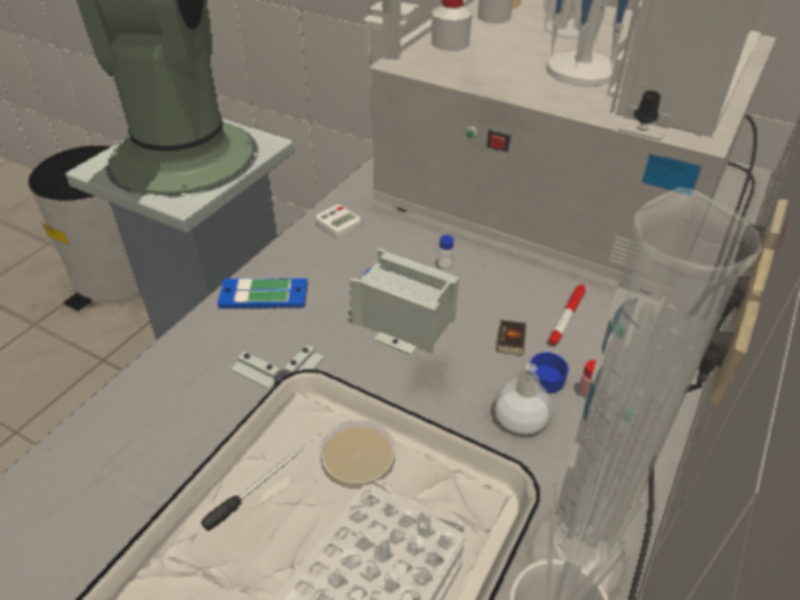

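The top view shows the carrier at about (274,281) with its long axis running up-left. The stop's inner corner is near (325,225) and the cassette is upright around (247,180). Next I'll measure the angles more precisely.

```bash
cat >> h.py <<'E'
def carrier(p,z=.012,roi=(220,330,220,340)):
    f=p["frame"];hsv=cv2.cvtColor(f,cv2.COLOR_RGB2HSV);m=((hsv[...,2]>60)&(hsv[...,0]>105)&(hsv[...,0]<130)&(hsv[...,1]>120)).astype(np.uint8)
    k=np.zeros_like(m);k[roi[0]:roi[1],roi[2]:roi[3]]=1;m*=k
    ys,xs=np.nonzero(m);h=np.float32(np.c_[xs,ys])
    W=np.float32([ray(p,q,z)[:2] for q in h])
    (c,s,a)=cv2.minAreaRect(W*1000)
    if s[0]<s[1]: a-=90
    return np.array(c)/1000,s,np.deg2rad((a+90)%180-90)
E
python3 - <<'E'
from h import *
np.set_printoptions(precision=4,suppress=True)
p=bot.grab_frame("top")
print(carrier(p))
f=p["frame"].astype(int)
g=f.sum(2)
# stop fences bright blobs
m=(g>420).astype(np.uint8);k=np.zeros_like(m);k[205:262,295:345]=1;m*=k
n,l,st,ce=cv2.connectedComponentsWithStats(m)
for i in range(1,n):
    if st[i,4]<30: continue
    ys,xs=np.nonzero(l==i);W=np.float32([ray(p,q,.012)[:2] for q in np.c_[xs,ys]])*1000
    print("stop",st[i],cv2.minAreaRect(W),W.min(0),W.max(0))
# cassette
m=(g>380).astype(np.uint8);k=np.zeros_like(m);k[150:214,215:275]=1;m*=k
for r in range(160,206,6):
    xs=np.nonzero(m[r])[0];print(r,xs.min(),xs.max(),ray(p,(xs.min(),r),.086)[:2],ray(p,(xs.max(),r),.086)[:2])
E
```

```text
(array([ 0.3936, -0.2438]), (128.763916015625, 57.515018463134766), np.float64(0.535682369701829))
stop [301 212  24  13 229] ((530.5509643554688, -330.5557861328125), (26.032236099243164, 50.284976959228516), 1.2564828395843506) [ 517.2226 -355.5342] [ 544.1153 -305.2231]
stop [325 226  13  30 292] ((482.8091735839844, -371.23626708984375), (62.68292999267578, 26.113554000854492), 0.43062278628349304) [ 451.3709 -384.3967] [ 514.1823 -358.1733]
160 229 265 [ 0.6423 -0.1486] [ 0.6441 -0.2211]
166 223 271 [ 0.6298 -0.1369] [ 0.6322 -0.2334]
172 223 271 [ 0.6177 -0.1372] [ 0.6201 -0.2337]
178 223 271 [ 0.6056 -0.1376] [ 0.6079 -0.2339]
184 223 271 [ 0.5935 -0.1379] [ 0.5958 -0.2341]
190 223 271 [ 0.5815 -0.1382] [ 0.5838 -0.2344]
196 229 265 [ 0.5697 -0.1505] [ 0.5714 -0.2226]
202 229 265 [ 0.5577 -0.1508] [ 0.5594 -0.2228]
```

```bash
python3 - <<'E'
from h import *
np.set_printoptions(precision=4,suppress=True)
ps=[bot.grab_frame("top") for _ in range(3)]
p=ps[0];g=np.mean([q["frame"].astype(float).sum(2) for q in ps],0)
def edge(line,a,b):
    v=line[a:b];d=np.abs(np.diff(v));i=int(d.argmax());w=d[max(i-2,0):i+3];idx=np.arange(max(i-2,0),max(i-2,0)+len(w))
    return a+.5+(w*idx).sum()/w.sum()
def fit(rng,a,b,vert,z,n):
    P=[]
    for r in rng:
        e=edge(g[r] if vert else g[:,r],a,b);P.append(ray(p,(e,r) if vert else (r,e),z)[:2])
    P=np.array(P);i,j=(0,1) if vert else (1,0)
    for _ in range(3):
        c=np.polyfit(P[:,i],P[:,j],1);res=P[:,j]-np.polyval(c,P[:,i]);P=P[np.abs(res)<max(2*res.std(),3e-4)]
    print(n,"yaw",c[0]*(1 if vert else -1),"mid",P.mean(0),"res",res.std(),len(P))
fit(range(230,255),321,329,True,.012,"side inner")
fit(range(230,255),333,343,True,.012,"side outer")
fit(range(303,322),221,229,False,.012,"end inner")
fit(range(303,322),207,216,False,.012,"end outer")
fit(range(154,202),225,233,True,.086,"cas L outer");fit(range(154,202),262,270,True,.086,"cas R outer")
fit(range(156,202),233,238,True,.086,"cas L in");fit(range(156,202),256,262,True,.086,"cas R in")
fit(range(168,188),219,226,True,.005,"foot L");fit(range(168,188),268,275,True,.005,"foot R")
fit(range(236,260),208,216,False,.054,"front")
m=bot.mark_of("slot_home",p)[0]["at"],bot.mark_of("slot_mouth",p);print(m)
print(bot.find_in("cassette",p)[:1])
E
```

```text
side inner yaw 0.004419407197827457 mid [ 0.4793 -0.3578] res 0.0011817353815330538 25
side outer yaw -0.016572592271703542 mid [ 0.4819 -0.385 ] res 0.00016818454909521964 22
end inner yaw 0.020337926509990487 mid [ 0.517  -0.3295] res 0.0012956922123231508 19
end outer yaw 0.017937851549485746 mid [ 0.5446 -0.3321] res 0.00012453039833313137 16
cas L outer yaw -0.00026459555033226035 mid [ 0.6071 -0.149 ] res 0.0009176163314010464 41
cas R outer yaw 0.00907537402441802 mid [ 0.6087 -0.223 ] res 0.000772310442990138 47
cas L in yaw 0.03623527632536013 mid [ 0.5997 -0.1632] res 0.0004972355175562968 38
cas R in yaw 0.019778426467325624 mid [ 0.6064 -0.2076] res 7.214736201587631e-05 46
foot L yaw 0.023669800274211564 mid [ 0.6145 -0.1319] res 0.00040564408523542525 15
foot R yaw 0.019032812836435084 mid [ 0.6179 -0.2397] res 0.00024759578877569914 15
front yaw 0.0233338014193643 mid [ 0.5417 -0.1885] res 9.179175316860599e-05 24
([250.0, 186.3], [{'at': [246.5, 210.2], 'p': 0.93}, {'at': [226.8, 113.1], 'p': 0.33}, {'at': [324.1, 223.2], 'p': 0.21}])
[{'rect': [221.5, 145.4, 51.6, 68.3], 'p': 0.84}]
```

Emit:
{"name": "arm_command", "arguments": {"deltas": [[[1.64,-1.74,1.1],[0,0,0],8.5],[[1.64,-1.74,1.1],[0,0,0],8.5],[[1.64,-1.74,1.1],[0,0,0],8.5],[[1.64,-1.74,1.1],[0,0,0],8.5],[[1.64,-1.74,1.1],[0,0,0],8.5],[[1.64,-1.74,1.1],[0,0,0],8.5],[[1.64,-1.74,1.1],[0,0,0],8.5],[[1.64,-1.74,1.1],[0,0,0],8.5],[[1.64,-1.74,1.1],[0,0,0],8.5],[[1.64,-1.74,1.1],[0,0,0],8.5],[[1.64,-1.74,1.1],[0,0,0],8.5],[[1.64,-1.74,1.1],[0,0,0],8.5],[[1.64,-1.74,1.1],[0,0,0],8.5],[[1.64,-1.74,1.1],[0,0,0],8.5],[[0,0,0],[0,0,-0.072],8.5],[[0,0,0],[0,0,-0.072],8.5],[[0,0,0],[0,0,0],8.5],[[0,0,0],[0,0,0],8.5]]}}

```text
clock: 3.25
position: [0.3578, -0.265, 0.2508]
tool_rot: [3.141, -0.0, 0.533]
force: [0.0, -0.4, -0.2]
grip_width: 0.0849
finger_force: 0.0
```

Emit:
{"name": "arm_command", "arguments": {"deltas": [[[0,0,1.6],[0,0,0],7.2],[[0,0,1.6],[0,0,0],7.2],[[0,0,1.6],[0,0,0],7.2],[[0,0,1.6],[0,0,0],7.2],[[0,0,1.6],[0,0,0],7.2],[[0,0,0],[0,0,0],7.2],[[0,0,0],[0,0,0],7.2],[[0,0,0],[0,0,0],7.2]]}}

```text
clock: 4.05
position: [0.358, -0.265, 0.1714]
tool_rot: [3.141, -0.0, 0.535]
force: [0.5, -0.3, -0.2]
grip_width: 0.0718
finger_force: 0.0
```

```bash
python3 - <<'E'
from h import *
p=bot.grab_frame("scene");f=p["frame"][130:250,100:260,::-1]
cv2.imwrite("pics/g1.png",cv2.resize(f,(800,600),interpolation=cv2.INTER_CUBIC));print(bot.observe()["force"])
E
```

```text
[ 0.65754562 -0.12504308  0.61981386]
```

View pics/g1.png

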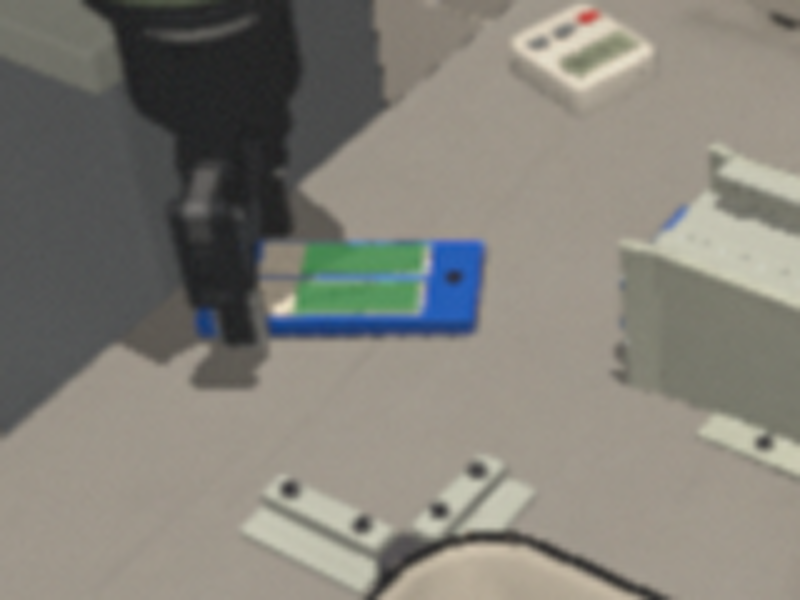

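The fingers straddle the carrier near its outer end, with the visible fingertip at about (245,340) in the crop just above the worktop. I'll close on it.

Emit:
{"name": "arm_command", "arguments": {"deltas": [[[0,0,0],[0,0,0],5.0],[[0,0,0],[0,0,0],5.0],[[0,0,0],[0,0,0],5.0],[[0,0,0],[0,0,0],5.0],[[0,0,0],[0,0,0],5.0],[[0,0,0],[0,0,0],5.0]], "newtons": 30}}

```text
clock: 4.7
position: [0.3579, -0.265, 0.1714]
tool_rot: [3.141, -0.0, 0.535]
force: [-1.8, 1.3, 11.6]
grip_width: 0.0571
finger_force: 29.6
```

Emit:
{"name": "arm_command", "arguments": {"deltas": [[[0,0,-0.05],[0,0,0.03],5.0],[[0,0,0],[0,0,0.06],5.0],[[0,0,0],[0,0,0.06],5.0],[[0,0,0],[0,0,0.06],5.0],[[0,0,0],[0,0,0.06],5.0],[[0,0,0],[0,0,0.06],5.0],[[0,0,0],[0,0,0.06],5.0],[[0,0,0],[0,0,0.06],5.0],[[0,0,0],[0,0,0.05],5.0],[[0,0,0],[0,0,0.02],5.0],[[0.46,0.68,0],[0,0,0],5.0],[[0.46,0.68,0],[0,0,0],5.0],[[0.46,0.68,0],[0,0,0],5.0],[[0.46,0.68,0],[0,0,0],5.0],[[0.46,0.68,0],[0,0,0],5.0],[[0.46,0.68,0],[0,0,0],5.0],[[0.46,0.68,0],[0,0,0],5.0],[[0.46,0.68,0],[0,0,0],5.0],[[0,0,0],[0,0,0],5.0],[[0,0,0],[0,0,0],5.0]], "newtons": 40}}

```text
clock: 6.7
position: [0.3958, -0.3191, 0.1716]
tool_rot: [3.141, -0.001, 0.015]
force: [0.5, -1.4, 5.6]
grip_width: 0.0568
finger_force: 43.2
```

```bash
python3 - <<'E'
from h import *
p=bot.grab_frame("scene");a=p["frame"][150:270,100:260,::-1]
q=bot.grab_frame("top");b=q["frame"][200:300,255:355,::-1]
cv2.imwrite("pics/g2.png",np.hstack([cv2.resize(a,(400,300),interpolation=cv2.INTER_CUBIC),cv2.resize(b,(300,300),interpolation=cv2.INTER_CUBIC)]));
for z in(p,q):
  print(carrier(z,roi=(170,300,100,345) if z is q else (150,260,100,225)),[ray(z,m["at"],.006) for m in bot.mark_of("carrier_center",z)[:1]])
print(bot.observe()["force"])
E
```

```text
(array([ 0.43795596, -0.32214368]), (62.26109313964844, 131.869873046875), np.float64(-0.007679225003243483)) [array([ 0.76253265, -0.14118248,  0.006     ])]
(array([ 0.50490436, -0.1791355 ]), (361.456298828125, 103.6511001586914), np.float64(1.2217844054081048)) [array([ 0.43879753, -0.32313403,  0.006     ])]
[ 0.72467114 -1.55265787  5.39524592]
```

View pics/g2.png

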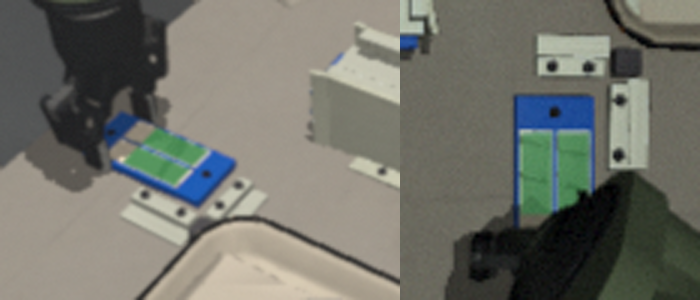

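Both views show the carrier aligned, with a gap of about 11 mm to each fence. I'll close in on both.

Emit:
{"name": "arm_command", "arguments": {"deltas": [[[0.3,0.3,0],[0,0,0],5.0],[[0.3,0.3,0],[0,0,0],5.0],[[0.2,0.2,0],[0,0,0],5.0],[[0,0.1,0],[0,0,0],5.0],[[0,0.1,0],[0,0,0],5.0],[[0,0.1,0],[0,0,0],5.0],[[0,0,0],[0,0,0],5.0]]}}

```text
clock: 7.6
position: [0.4038, -0.3291, 0.1716]
tool_rot: [-3.141, -0.0, 0.016]
force: [1.1, 3.2, 9.1]
grip_width: 0.057
finger_force: 43.7
```

Emit:
{"name": "arm_command", "arguments": {"deltas": [[[0,0.1,0],[0,0,0],5.0],[[0,0,0],[0,0,0],5.0],[[0.1,0,0],[0,0,0],5.0],[[0.1,0,0],[0,0,0],5.0],[[0.1,0,0],[0,0,0],5.0],[[0,0,0],[0,0,0],5.0]]}}

```text
clock: 8.2
position: [0.4049, -0.3296, 0.1715]
tool_rot: [-3.139, 0.004, 0.015]
force: [-14.9, 8.6, 26.3]
grip_width: 0.0565
finger_force: 45.4
```

```bash
python3 - <<'E'
from h import *
p=bot.grab_frame("scene");a=p["frame"][170:260,120:220,::-1]
q=bot.grab_frame("top");b=q["frame"][205:275,285:355,::-1]
cv2.imwrite("pics/g3.png",np.hstack([cv2.resize(a,(400,360),interpolation=cv2.INTER_CUBIC),cv2.resize(b,(360,360),interpolation=cv2.INTER_CUBIC)]))
print(bot.observe()["force"],[ray(q,m["at"],.006) for m in bot.mark_of("carrier_center",q)[:1]])
E
```

```text
[-14.62134264   8.8636707   25.9016992 ] [array([ 0.45051399, -0.32778232,  0.006     ])]
```

View pics/g3.png

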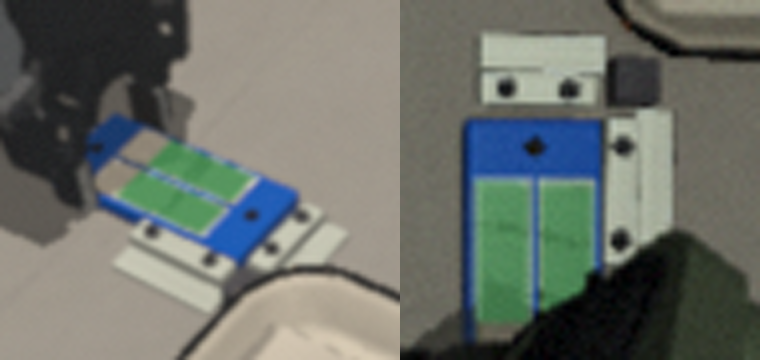

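```bash
python3 - <<'E'
from h import *
np.set_printoptions(precision=4,suppress=True,linewidth=200)
q=bot.grab_frame("top");f=q["frame"].astype(int)
for c in (303,308,314,320):
  print(c);[print(r,f[r,c],ray(q,(c,r),.012)[:2]) for r in range(222,232)]
print("side")
for r in (234,244):
  [print(r,c,f[r,c],ray(q,(c,r),.012)[:2]) for c in range(320,330)]
E
```

```text
303
222 [158 165 147] [ 0.5214 -0.3099]
223 [159 165 149] [ 0.5192 -0.3099]
224 [163 173 157] [ 0.5171 -0.3099]
225 [ 99 104  94] [ 0.5149 -0.31  ]
226 [93 93 84] [ 0.5128 -0.31  ]
227 [88 89 83] [ 0.5106 -0.31  ]
228 [ 42  67 122] [ 0.5084 -0.31  ]
229 [ 30  75 151] [ 0.5063 -0.3101]
230 [ 32  79 154] [ 0.5041 -0.3101]
231 [ 33  82 157] [ 0.502  -0.3101]
308
222 [180 187 171] [ 0.5216 -0.3208]
223 [177 183 165] [ 0.5195 -0.3208]
224 [174 180 162] [ 0.5173 -0.3208]
225 [ 99 101  92] [ 0.5152 -0.3208]
226 [95 93 85] [ 0.513  -0.3209]
227 [84 86 80] [ 0.5108 -0.3209]
228 [ 42  64 119] [ 0.5087 -0.3209]
229 [ 27  71 146] [ 0.5065 -0.3209]
230 [ 36  79 155] [ 0.5044 -0.321 ]
231 [ 33  77 153] [ 0.5022 -0.321 ]
314
222 [176 183 165] [ 0.5219 -0.3338]
223 [178 186 166] [ 0.5198 -0.3338]
224 [175 183 167] [ 0.5176 -0.3339]
225 [106 110 102] [ 0.5154 -0.3339]
226 [95 94 84] [ 0.5133 -0.3339]
227 [88 87 84] [ 0.5111 -0.3339]
228 [ 37  58 114] [ 0.509 -0.334]
229 [ 25  70 144] [ 0.5068 -0.334 ]
230 [ 29  76 150] [ 0.5046 -0.334 ]
231 [ 26  75 149] [ 0.5025 -0.334 ]
320
222 [146 153 137] [ 0.52
[... 425 characters left out ...]
 [ 27  73 150] [ 0.4964 -0.3515]
234 323 [ 28  68 134] [ 0.4964 -0.3537]
234 324 [53 63 75] [ 0.4965 -0.3559]
234 325 [119 127 111] [ 0.4965 -0.358 ]
234 326 [132 138 124] [ 0.4966 -0.3602]
234 327 [48 47 47] [ 0.4966 -0.3624]
234 328 [43 43 44] [ 0.4967 -0.3646]
234 329 [73 75 71] [ 0.4967 -0.3668]
244 320 [ 81 137  91] [ 0.4748 -0.3474]
244 321 [ 91 143 100] [ 0.4748 -0.3496]
244 322 [ 92 137 129] [ 0.4748 -0.3517]
244 323 [ 51  86 134] [ 0.4749 -0.3539]
244 324 [ 84  93 100] [ 0.4749 -0.3561]
244 325 [159 167 149] [ 0.475  -0.3583]
244 326 [174 180 161] [ 0.475  -0.3604]
244 327 [169 176 158] [ 0.4751 -0.3626]
244 328 [168 175 157] [ 0.4751 -0.3648]
244 329 [168 175 159] [ 0.4752 -0.3669]
```

Emit:
{"name": "arm_command", "arguments": {"deltas": [[[0,0,-0.1],[0,0,0],5.0],[[0,0,0],[0,0,0],5.0],[[0,0,0],[0,0,0],5.0]]}}

```text
clock: 8.7
position: [0.406, -0.3295, 0.1719]
tool_rot: [-3.14, 0.002, 0.016]
force: [-2.9, 6.1, 0.6]
grip_width: 0.0567
finger_force: 42.8
```

Emit:
{"name": "arm_command", "arguments": {"deltas": [[[0.1,0,0],[0,0,0],5.0],[[0.1,0,0],[0,0,0],5.0],[[0.1,0,0],[0,0,0],5.0],[[0,0,0],[0,0,0],5.0]]}}

```text
clock: 9.1
position: [0.4091, -0.3294, 0.1718]
tool_rot: [-3.14, 0.002, 0.016]
force: [-2.5, 5.3, -0.6]
grip_width: 0.0563
finger_force: 42.7
```

Emit:
{"name": "arm_command", "arguments": {"deltas": [[[0.1,0,0],[0,0,0],5.0],[[0.1,0,0],[0,0,0],5.0],[[0.05,0,0],[0,0,0],5.0],[[0,0,0],[0,0,0],5.0]]}}

```text
clock: 9.5
position: [0.4101, -0.3295, 0.1716]
tool_rot: [-3.139, 0.005, 0.015]
force: [-13.0, 4.9, 6.2]
grip_width: 0.0567
finger_force: 43.3
```

```bash
python3 - <<'E'
from h import *
q=bot.grab_frame("top");f=q["frame"].astype(int)
for c in (303,308,314,320): print(c,[tuple(f[r,c]) for r in range(223,230)])
for r in (232,240,248,255): print(r,[tuple(f[r,c]) for c in range(321,328)])
for r in (232,240,248,255,262): print(r,[tuple(f[r,c]) for c in range(293,300)])
E
```

```text
303 [(np.int64(160), np.int64(166), np.int64(152)), (np.int64(165), np.int64(171), np.int64(157)), (np.int64(88), np.int64(95), np.int64(96)), (np.int64(30), np.int64(66), np.int64(132)), (np.int64(28), np.int64(77), np.int64(152)), (np.int64(29), np.int64(77), np.int64(152)), (np.int64(36), np.int64(80), np.int64(157))]
308 [(np.int64(176), np.int64(183), np.int64(165)), (np.int64(173), np.int64(178), np.int64(163)), (np.int64(87), np.int64(97), np.int64(90)), (np.int64(27), np.int64(62), np.int64(128)), (np.int64(27), np.int64(74), np.int64(151)), (np.int64(34), np.int64(77), np.int64(155)), (np.int64(38), np.int64(81), np.int64(156))]
314 [(np.int64(176), np.int64(183), np.int64(165)), (np.int64(177), np.int64(181), np.int64(168)), (np.int64(92), np.int64(94), np.int64(94)), (np.int64(24), np.int64(62), np.int64(122)), (np.int64(33), np.int64(79), np.int64(151)), (np.int64(31), np.int64(76), np.int64(150)), (np.int64(28), np.int64(77), np.int64(149))]
320 [(np.int64(152), np.int64(157), np.int64(143)), (np.int64(168), np.int64(174), np.int64(158)), (np.int64(99), np.int64(105), np
[... 2382 characters left out ...]
.int64(119)), (np.int64(88), np.int64(120), np.int64(133))]
255 [(np.int64(109), np.int64(107), np.int64(96)), (np.int64(110), np.int64(107), np.int64(96)), (np.int64(109), np.int64(107), np.int64(95)), (np.int64(94), np.int64(94), np.int64(87)), (np.int64(33), np.int64(46), np.int64(73)), (np.int64(45), np.int64(69), np.int64(120)), (np.int64(94), np.int64(128), np.int64(140))]
262 [(np.int64(105), np.int64(106), np.int64(94)), (np.int64(107), np.int64(106), np.int64(96)), (np.int64(110), np.int64(107), np.int64(98)), (np.int64(92), np.int64(91), np.int64(85)), (np.int64(33), np.int64(45), np.int64(63)), (np.int64(29), np.int64(44), np.int64(78)), (np.int64(60), np.int64(85), np.int64(82))]
```

Emit:
{"name": "arm_command", "arguments": {"deltas": [[[0,0.1,0],[0,0,0],5.0],[[0,0.1,0],[0,0,0],5.0],[[0,0,0],[0,0,0],5.0],[[0,0,0],[0,0,0],5.0]]}}

```text
clock: 9.95
position: [0.4102, -0.3302, 0.1716]
tool_rot: [-3.136, 0.006, 0.016]
force: [-12.5, 16.5, 13.5]
grip_width: 0.0566
finger_force: 44.2
```

Emit:
{"name": "arm_command", "arguments": {"deltas": [[[0,0,0],[0,0,0],7.0],[[0,0,0],[0,0,0],7.0],[[0,0,0],[0,0,0],7.0],[[-0.15,-0.2,-0.1],[0,0,0],7.0],[[0,0,0],[0,0,0],7.0],[[0,0,0],[0,0,0],7.0]]}}

```text
clock: 10.55
position: [0.4107, -0.3304, 0.1733]
tool_rot: [3.141, -0.0, 0.016]
force: [-0.3, 0.0, 0.5]
grip_width: 0.07
finger_force: 0.0
```

```bash
python3 - <<'E'
from h import *
p=bot.grab_frame("scene");a=p["frame"][170:260,120:220,::-1]
q=bot.grab_frame("top");b=q["frame"][205:275,285:355,::-1]
cv2.imwrite("pics/g4.png",np.hstack([cv2.resize(a,(400,360),interpolation=cv2.INTER_CUBIC),cv2.resize(b,(360,360),interpolation=cv2.INTER_CUBIC)]))
f=q["frame"]
for c in (303,320): print(c,f[223:229,c].tolist())
for r in (232,248): print(r,f[r,321:327].tolist(),f[r,294:299].tolist())
print(bot.observe()["force"],[ray(q,m["at"],.006) for m in bot.mark_of("carrier_center",q)[:1]])
E
```

```text
303 [[158, 166, 149], [165, 174, 159], [83, 95, 92], [28, 63, 124], [36, 78, 154], [33, 81, 157]]
320 [[152, 157, 142], [167, 173, 158], [103, 112, 104], [39, 65, 122], [27, 71, 148], [28, 72, 149]]
232 [[29, 74, 148], [29, 75, 150], [28, 65, 132], [47, 57, 63], [113, 117, 103], [131, 136, 122]] [[108, 108, 97], [108, 106, 96], [89, 88, 81], [23, 40, 73], [20, 61, 131]]
248 [[84, 140, 93], [96, 139, 126], [53, 87, 136], [87, 95, 95], [169, 176, 158], [171, 179, 160]] [[111, 108, 98], [107, 108, 94], [93, 94, 86], [28, 41, 71], [51, 77, 128]]
[-0.59123535 -0.87368703 -0.47419562] [array([ 0.45072056, -0.32734386,  0.006     ])]
```

View pics/g4.png

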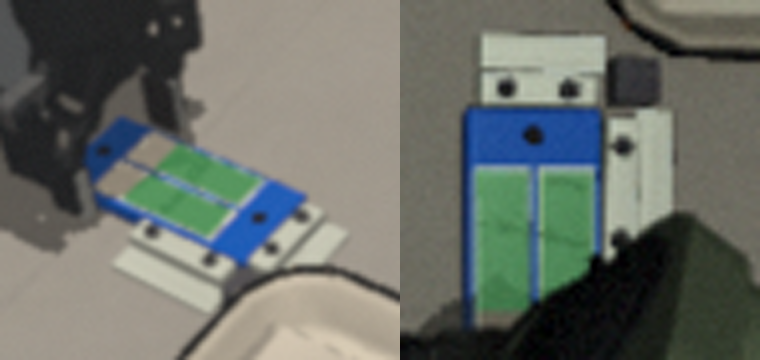

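Both edges are flush in both views. The seam is a single blended pixel at row 225 and another at column 324. I'll grip here again.

Emit:
{"name": "arm_command", "arguments": {"deltas": [[[0,0,0],[0,0,0],5.0],[[0,0,0],[0,0,0],5.0],[[0,0,0],[0,0,0],5.0],[[0,0,0],[0,0,0],5.0],[[0,0,0],[0,0,0],5.0],[[0,0,0],[0,0,0],5.0]], "newtons": 60}}

```text
clock: 11.3
position: [0.4106, -0.3298, 0.1733]
tool_rot: [-3.141, 0.001, 0.016]
force: [-2.7, 6.0, 9.3]
grip_width: 0.0563
finger_force: 61.6
```

Emit:
{"name": "arm_command", "arguments": {"deltas": [[[0,0,-0.2],[0,0,0],5.0],[[0,0,-0.5],[0,0,0],5.0],[[0,0,-1.0],[0,0,0],5.0],[[0,0,-1.0],[0,0,0],5.0],[[0,0,-1.0],[0,0,0],5.0],[[0,0,-1.0],[0,0,0],5.0],[[0,0,-1.0],[0,0,0],5.0],[[0,0,-0.7],[0,0,0],5.0],[[0,0,-0.3],[0,0,0],5.0],[[0,0,0],[0,0,0],5.0],[[0,0,0],[0,0,0],5.0]]}}

```text
clock: 12.4
position: [0.4106, -0.3303, 0.2399]
tool_rot: [-3.141, 0.0, 0.016]
force: [0.5, 0.2, -0.5]
grip_width: 0.056
finger_force: 64.3
```

Emit:
{"name": "arm_command", "arguments": {"deltas": [[[0,-0.7,0],[0,0,0],5.0],[[0.05,-1.75,0],[0,0,0],5.0],[[0.05,-1.75,0],[0,0,0],5.0],[[0.05,-1.75,0],[0,0,0],5.0],[[0.05,-1.75,0],[0,0,0],5.0],[[0.05,-1.75,0],[0,0,0],5.0],[[0.05,-1.75,0],[0,0,0],5.0],[[0.05,-1.75,0],[0,0,-0.005],5.0],[[0,-1.1,0],[0,0,0],5.0],[[0,0,0],[0,0,0],5.0],[[0,0,0],[0,0,0],5.0]]}}

```text
clock: 13.5
position: [0.4119, -0.1901, 0.2402]
tool_rot: [3.141, 0.0, 0.021]
force: [0.6, -0.1, -0.7]
grip_width: 0.0558
finger_force: 64.3
```

```bash
python3 - <<'E'
from h import *
np.set_printoptions(precision=4,suppress=True)
p=bot.grab_frame("scene");a=p["frame"][125:245,130:290,::-1]
q=bot.grab_frame("top");b=q["frame"][150:270,195:315,::-1]
cv2.imwrite("pics/g5.png",np.hstack([cv2.resize(a,(440,330),interpolation=cv2.INTER_CUBIC),cv2.resize(b,(330,330),interpolation=cv2.INTER_CUBIC)]))
f=q["frame"].astype(int)
# carrier lateral edges at z ~ .0786 top
for r in range(216,240,3):
    row=f[r,215:280];bl=(row[:,2]-row[:,0]>50);xs=np.nonzero(bl)[0]+215
    if len(xs): print(r,xs.min(),xs.max(),ray(q,(xs.min()-.5,r),.0786)[:2],ray(q,(xs.max()+.5,r),.0786)[:2])
E
```

```text
225 233 260 [ 0.5121 -0.1588] [ 0.5133 -0.215 ]
228 233 260 [ 0.5061 -0.159 ] [ 0.5073 -0.2152]
231 233 260 [ 0.5001 -0.1591] [ 0.5013 -0.2153]
234 233 260 [ 0.4941 -0.1593] [ 0.4953 -0.2154]
237 233 260 [ 0.4881 -0.1594] [ 0.4893 -0.2155]
```

View pics/g5.png

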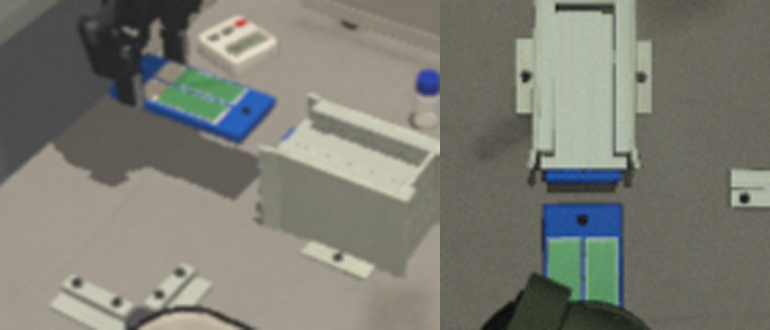

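Emit:
{"name": "arm_command", "arguments": {"deltas": [[[0.5,0,0],[0,0,0],5.0],[[0.8,0,0],[0,0,0],5.0],[[0.8,0,0],[0,0,0],5.0],[[0.5,0,0],[0,0,0],5.0],[[0.5,0,0],[0,0,0],5.0],[[0.5,0,0],[0,0,0],5.0],[[0.5,0,0],[0,0,0],5.0],[[0,0,0],[0,0,0],5.0]]}}

```text
clock: 14.4
position: [0.4535, -0.1889, 0.2402]
tool_rot: [3.142, -0.0, 0.021]
force: [1.1, -0.2, -0.1]
grip_width: 0.056
finger_force: 64.3
```

Emit:
{"name": "arm_command", "arguments": {"deltas": [[[0.5,0,0],[0,0,0],5.0],[[0.8,0,0],[0,0,0],5.0],[[0.8,0,0],[0,0,0],5.0],[[0.8,0,0],[0,0,0],5.0],[[0.8,0,0],[0,0,0],5.0],[[0.8,0,0],[0,0,0],5.0],[[0.8,0,0],[0,0,0],5.0],[[0.5,0,0],[0,0,0],5.0],[[0,0,0],[0,0,0],5.0]]}}

```text
clock: 15.3
position: [0.5115, -0.1877, 0.2401]
tool_rot: [-3.142, -0.0, 0.021]
force: [-0.5, 0.3, -1.2]
grip_width: 0.0562
finger_force: 64.3
```

```bash
python3 - <<'E'
from h import *
p=bot.grab_frame("scene");a=p["frame"][125:245,160:320,::-1]
q=bot.grab_frame("top");b=q["frame"][130:250,190:310,::-1]
cv2.imwrite("pics/g6.png",np.hstack([cv2.resize(a,(440,330),interpolation=cv2.INTER_CUBIC),cv2.resize(b,(330,330),interpolation=cv2.INTER_CUBIC)]))
print(bot.observe()["force"])
E
```

```text
[-0.53174426 -0.04123352 -0.98733001]
```

View pics/g6.png

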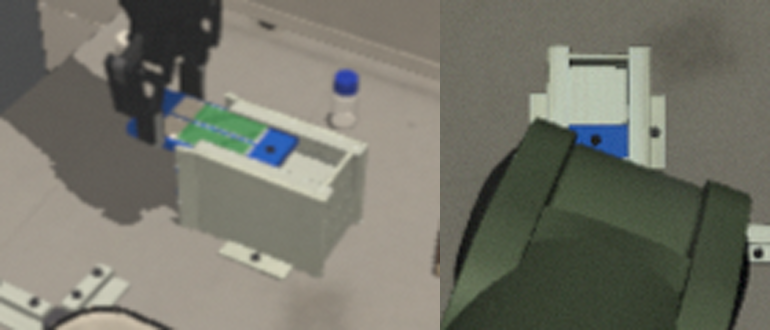

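The carrier is in the slot between the lips, level, with no contact force. I'll move it a bit deeper, lower it to the slot floor and release.

Emit:
{"name": "arm_command", "arguments": {"deltas": [[[0.4,0,0],[0,0,0],5.0],[[0.4,0,0],[0,0,0],5.0],[[0,0,0],[0,0,0],5.0],[[0,0,0.1],[0,0,0],5.0],[[0,0,0.1],[0,0,0],5.0],[[0,0,0],[0,0,0],5.0]]}}

```text
clock: 16.0
position: [0.5187, -0.1876, 0.238]
tool_rot: [-3.141, 0.0, 0.021]
force: [-0.3, -0.6, -1.3]
grip_width: 0.056
finger_force: 64.3
```

Emit:
{"name": "arm_command", "arguments": {"deltas": [[[0,0,0.05],[0,0,0],5.0],[[0,0,0],[0,0,0],6.5],[[0,0,0],[0,0,0],7.5],[[0,0,0],[0,0,0],8.0],[[0,0,0],[0,0,0],8.0],[[0,0,0],[0,0,0],8.0],[[0,0,-1.5],[0,0,0],8.0],[[0,0,-1.5],[0,0,0],8.0],[[0,0,-1.5],[0,0,0],8.0],[[-1.5,0,0],[0,0,0],8.0],[[-2.0,0,0],[0,0,0],8.0],[[-2.0,0,0],[0,0,0],0.0],[[-0.5,0,0],[0,0,0],0.0],[[0,0,0],[0,0,0],0.0],[[0,0,0],[0,0,0],0.0],[[0,0,0],[0,0,0],0.0],[[0,0,0],[0,0,0],0.0],[[0,0,0],[0,0,0],0.0]]}}

```text
clock: 17.8
position: [0.4592, -0.1888, 0.2826]
tool_rot: [-3.142, 0.0, 0.021]
force: [-0.4, -0.9, -0.2]
grip_width: -0.0002
finger_force: 0.0
```

```bash
python3 - <<'E'
from h import *
p=bot.grab_frame("scene");a=p["frame"][125:245,160:320,::-1]
q=bot.grab_frame("top");b=q["frame"][130:250,190:310,::-1]
cv2.imwrite("pics/g7.png",np.hstack([cv2.resize(a,(440,330),interpolation=cv2.INTER_CUBIC),cv2.resize(b,(330,330),interpolation=cv2.INTER_CUBIC)]))
print(bot.observe()["grip_width"])
E
```

```text
-8.876329154351337e-06
```

View pics/g7.png

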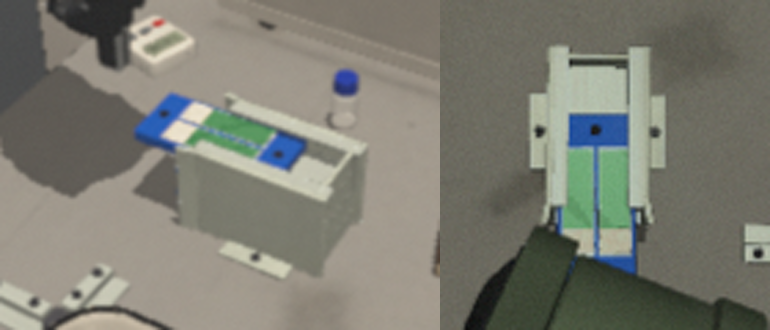

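The carrier rests level in the slot with about 40 mm sticking out. I'll come down behind it with the fingers closed and push.

Emit:
{"name": "arm_command", "arguments": {"deltas": [[[0,0,1.5],[0,0,0],0],[[0,0,1.5],[0,0,0],0],[[0,0,1.5],[0,0,0],0],[[0.5,0,0],[0,0,0],0],[[0.5,0,0],[0,0,0],0],[[0.5,0,0],[0,0,0],0],[[0.5,0,0],[0,0,0],0],[[0.4,0,0],[0,0,0],0],[[0.4,0,0],[0,0,0],0],[[0.4,0,0],[0,0,0],0],[[0.4,0,0],[0,0,0],0],[[0.4,0,0],[0,0,0],0],[[0.4,0,0],[0,0,0],0],[[0.4,0,0],[0,0,0],0],[[0.4,0,0],[0,0,0],0],[[0,0,0],[0,0,0],0]]}}

```text
clock: 19.5
position: [0.5114, -0.1877, 0.2377]
tool_rot: [3.142, -0.0, 0.021]
force: [-0.7, 0.4, -0.9]
grip_width: -0.0001
finger_force: 0.0
```

Emit:
{"name": "arm_command", "arguments": {"deltas": [[[0.2,0,0],[0,0,0],0],[[0.2,0,0],[0,0,0],0],[[0.2,0,0],[0,0,0],0],[[0.1,0,0],[0,0,0],0],[[0,0,0],[0,0,0],0]]}}

```text
clock: 20.0
position: [0.518, -0.1876, 0.2377]
tool_rot: [3.142, -0.0, 0.021]
force: [0.2, -0.3, 0.3]
grip_width: 0.0003
finger_force: 0.0
```

Emit:
{"name": "arm_command", "arguments": {"deltas": [[[0.15,0,0],[0,0,0],0],[[0.15,0,0],[0,0,0],0],[[0.15,0,0],[0,0,0],0],[[0,0,0],[0,0,0],0]]}}

```text
clock: 20.4
position: [0.5206, -0.1878, 0.2373]
tool_rot: [-3.141, 0.005, 0.02]
force: [-15.3, 1.1, 9.6]
grip_width: 0.0
finger_force: 7.9
```

It hit the back at the expected place (0.5206). I'll retreat and check.

Emit:
{"name": "arm_command", "arguments": {"deltas": [[[-0.5,0,0],[0,0,0],0],[[-1.5,0,0],[0,0,0],0],[[-2.0,0,0],[0,0,0],0],[[0,0,-2.0],[0,0,0],0],[[-1.0,3.0,-2.0],[0,0,0],0],[[0,3.0,-2.0],[0,0,0],0],[[0,3.0,-2.0],[0,0,0],0],[[0,3.0,-2.0],[0,0,0],0],[[0,3.0,0],[0,0,0],0],[[0,3.0,0],[0,0,0],0],[[0,3.0,0],[0,0,0],0],[[0,3.0,0],[0,0,0],0],[[0,0,0],[0,0,0],0]]}}

```text
clock: 21.7
position: [0.4761, -0.4323, 0.3375]
tool_rot: [3.14, 0.0, 0.017]
force: [-0.0, 0.4, -0.7]
grip_width: -0.0001
finger_force: 0.0
```

```bash
python3 - <<'E'
from h import *
p=bot.grab_frame("scene");a=p["frame"][115:235,190:350,::-1]
q=bot.grab_frame("top");b=q["frame"][130:250,190:310,::-1]
cv2.imwrite("pics/g8.png",np.hstack([cv2.resize(a,(440,330),interpolation=cv2.INTER_CUBIC),cv2.resize(b,(330,330),interpolation=cv2.INTER_CUBIC)]))
for n in("carrier_center","slot_home"): print(n,[(ray(q,m["at"],.07),m["p"]) for m in bot.mark_of(n,q)[:1]])
E
```

```text
carrier_center [(array([ 0.60117827, -0.18430923,  0.07      ]), 0.68)]
slot_home [(array([ 0.59442137, -0.18487485,  0.07      ]), 0.83)]
```

View pics/g8.png

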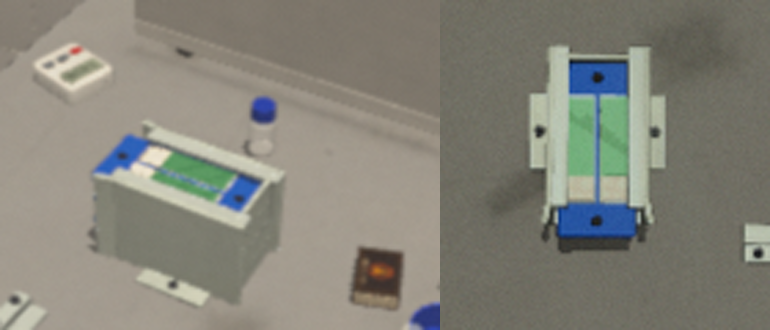

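The carrier is fully home: its front end lies against the back wall at about row 62 of the crop, it sits level between the lips, and the bystanders are unmoved.

```bash
python3 -c "
from workcell import bot
print(bot.job_done())"
```

```text
the job is handed in; nothing more can be done
None
```

The carrier went flush into the corner stop, was gripped there and lifted, is now fully home and released in the cassette's top slot, and the job is handed in; the call returned no verdict.

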